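Load the reagent rail in order of height

TASK

Line the four white reagent bottles up by height on the four black pads of the loading rail: the tallest on the pad next to the barcode reader, then each shorter one in turn, the shortest farthest from the reader. Leave every bottle standing upright, centred on its own pad, and do not tip any bottle over on the way.

Things in the scene. Friction and masses are not known exactly. Their poses are not given: they have to be found in the camera images.
- bottle_136: the tallest of four white wide-mouth reagent bottles: a straight upright cylinder 136 mm high and 44 mm in diameter (the diameter does not follow the height), with a pale label band edged by a thin blue stripe and a grey screw cap, 3 mm narrower, as its top 17 mm. Loose, 60 to 240 g, standing on the bench within about 0.3 m to either side of the robot's x axis, in any order. Origin: centre of its underside; z up along the bottle.
- bottle_112: the second tallest of four white wide-mouth reagent bottles: a straight upright cylinder 112 mm high and 50 mm in diameter (the diameter does not follow the height), with a pale label band edged by a thin blue stripe and a grey screw cap, 3 mm narrower, as its top 17 mm. Loose, 60 to 240 g, standing on the bench within about 0.3 m to either side of the robot's x axis, in any order. Origin: centre of its underside; z up along the bottle.
- bottle_88: the second shortest of four white wide-mouth reagent bottles: a straight upright cylinder 88 mm high and 40 mm in diameter (the diameter does not follow the height), with a pale label band edged by a thin blue stripe and a grey screw cap, 3 mm narrower, as its top 17 mm. Loose, 60 to 240 g, standing on the bench within about 0.3 m to either side of the robot's x axis, in any order. Origin: centre of its underside; z up along the bottle.
- bottle_64: the shortest of four white wide-mouth reagent bottles: a straight upright cylinder 64 mm high and 47 mm in diameter (the diameter does not follow the height), with a pale label band edged by a thin blue stripe and a grey screw cap, 3 mm narrower, as its top 17 mm. Loose, 60 to 240 g, standing on the bench within about 0.3 m to either side of the robot's x axis, in any order. Origin: centre of its underside; z up along the bottle.
- pad_a: one of four identical fixed black rubber discs, 60 mm in diameter and 3 mm thick, in a straight row 85 mm apart centre to centre along the low aluminium rail (95 x 540 x 12 mm) beyond the bottles; this one is at the right-hand end (-y) of the row as seen from the robot. Origin: centre of its underside, on the rail, so the bottle stands 3 mm above it (15 mm above the bench). x points across the rail, away from the robot; y along the rail, to the robot's left.
- pad_b: one of four identical fixed black rubber discs, 60 mm in diameter and 3 mm thick, in a straight row 85 mm apart centre to centre along the low aluminium rail (95 x 540 x 12 mm) beyond the bottles; this one is second from the right-hand end of the row as seen from the robot. Origin: centre of its underside, on the rail, so the bottle stands 3 mm above it (15 mm above the bench). x points across the rail, away from the robot; y along the rail, to the robot's left.
- pad_c: one of four identical fixed black rubber discs, 60 mm in diameter and 3 mm thick, in a straight row 85 mm apart centre to centre along the low aluminium rail (95 x 540 x 12 mm) beyond the bottles; this one is second from the left-hand end of the row as seen from the robot. Origin: centre of its underside, on the rail, so the bottle stands 3 mm above it (15 mm above the bench). x points across the rail, away from the robot; y along the rail, to the robot's left.
- pad_d: one of four identical fixed black rubber discs, 60 mm in diameter and 3 mm thick, in a straight row 85 mm apart centre to centre along the low aluminium rail (95 x 540 x 12 mm) beyond the bottles; this one is at the left-hand end (+y) of the row as seen from the robot. Origin: centre of its underside, on the rail, so the bottle stands 3 mm above it (15 mm above the bench). x points across the rail, away from the robot; y along the rail, to the robot's left.
- reader: barcode reader: a fixed black box 60 x 50 mm, 75 mm high, with a green window, standing on the rail in line with the pads, 100 mm past the centre of the end pad; it stands at the left or the right end of the row (the other end has only a low aluminium block 16 mm high). Origin: centre of its underside.

How it is judged:
At the end, for the whole second after the job is handed in: Counting from the reader's end, the pads carry the bottles in the order 136, 112, 88, 64 mm, each within 12 mm of its pad's centre, standing on the pad (underside less than 9 mm above the pad's underside), within 0.1 rad of upright and at rest (below 0.02 m/s and 0.2 rad/s) (((horizontal distance between reader and pad_a below 0.15 m and horizontal distance between bottle_136 and pad_a below 0.012 m and z of bottle_136 in the frame of pad_a below 0.009 m and horizontal distance between bottle_112 and pad_b below 0.012 m and z of bottle_112 in the frame of pad_b below 0.009 m and horizontal distance between bottle_88 and pad_c below 0.012 m and z of bottle_88 in the frame of pad_c below 0.009 m and horizontal distance between bottle_64 and pad_d below 0.012 m and z of bottle_64 in the frame of pad_d below 0.009 m) or (horizontal distance between reader and pad_d below 0.15 m and horizontal distance between bottle_136 and pad_d below 0.012 m and z of bottle_136 in the frame of pad_d below 0.009 m and horizontal distance between bottle_112 and pad_c below 0.012 m and z of bottle_112 in the frame of pad_c below 0.009 m and horizontal distance between bottle_88 and pad_b below 0.012 m and z of bottle_88 in the frame of pad_b below 0.009 m and horizontal distance between bottle_64 and pad_a below 0.012 m and z of bottle_64 in the frame of pad_a below 0.009 m)) and angle between each of bottle_136, bottle_112, bottle_88, bottle_64's own z axis and vertical below 0.1 rad and linear speed of each of bottle_136, bottle_112, bottle_88, bottle_64 below 0.02 m/s and angular speed of each of bottle_136, bottle_112, bottle_88, bottle_64 below 0.2 rad/s); the robot touches nothing.
It fails at once if a bottle is tipped over (more than 0.7 rad from upright) (angle between any of bottle_136, bottle_112, bottle_88, bottle_64's own z axis and vertical above 0.7 rad).
It also fails if it takes over 118 s, if anything falls off the work surface, if the arm or the gripper's body presses on something with over 40 N, if the wrist force passes 120 N, or if a joint passes its speed limit or range.

ROBOT

A 6-joint arm with a two-finger parallel gripper is mounted at the origin on the work surface. World frame = base frame: x ahead of the robot, y to its left, z up, the work surface at z = 0. Lengths are in m, angles in rad, forces in N, time in s.
With the tool pointing down it reaches from about 0.275 to 0.975 m from the base axis. Payload 8.4 kg.
Tool frame: the origin (TCP) lies midway between the tips of the shut fingers; the grasp point (between the pads) lies 19 mm behind it; z points along the fingers, y is the direction in which the jaws open and shut (so a half turn about z gives the same grasp; the last joint's range is limited). The gripper opens to 92 mm and grips with 3 to 60 N. Pads are 20 mm wide; open, the fingers measure 128 mm over their backs; the gripper's body (75 mm by 189 mm) begins 69 mm behind the grasp point.
Start: joints at [-1.182, 0.353, 1.633, -0, 1.155, -0.002], TCP at [0.238, -0.578, 0.215] pointing down, gripper open.
Joint ranges: [-2.63, 2.63], [-0.92, 2.1], [0.06, 2.66], [-1.3, 4.44], [0, 2.69], [-3.02, 3.02]. Speed limits (rad/s): [2.22, 2.22, 2.79, 3.14, 3.14, 3.14].

INTERFACE

Orientations are given as a unit quaternion [x, y, z, w].
In Python, from cell import r gives the robot as it stands. The module is installed in compiled form; this text tells all that it offers.
- The arm moves only by the tool arm_command, never from a script. Its argument "plan" is one flat list of numbers, 7 for each row, row after row: the opening, from 0 (shut) to 1 (fully open), then the shift along the tool's x, y, z in mm, then the turn, a rotation vector about the tool's x, y, z in rad. A call has 1 to 12 rows; each row shifts and turns the commanded pose from where the row before left it, along the tool's axes as they then stand; what a row does not reach is not made up. A row lasts 1/8 s, in which the tool goes at most 62.5 mm and 10.7 degrees, less where a joint would pass 70% of its speed; a pose out of reach is approached as far as the arm can. A call is refused whole if a number of a shift passes 62.5 or a number of a turn 0.188, either way. A call with a gripper value outside its range is refused whole. The fingers move at their own pace and stop on an object; "force" is the grip in N (left out, the last holds). Time passes only in rows, so rows that do not move let the fingers close. It gives the time, the measured TCP pose, the force and the opening at its end, in the units of the state.
- r.sense(): the state, without advancing time (a new reading comes with each control period).
- r.get_image(name): name is "scene" or "top" or "wrist"; returns a dict with "pixels" (400x640x3 uint8, red, green, blue), "mtx" (3x3 intrinsics, pixels), "cam_to_world" (4x4, takes a point from camera to world coordinates). Camera axes: x right, y down, z forward; pixel columns grow to the right and rows downward; lengths in m; the calibration is good to about 2 mm. A picture is of the moment at which its call begins. There is no depth.
- r.hand_in(): hands the job in, once; it reports no verdict.
The state is a dict: "time": time; "qpos": joint angles; "qd": joint speeds; "tau": joint torques, N m; "tcp_pos": TCP position; "tcp_rot": TCP orientation; "force": force on the tool from outside, world axes, zero at the start; "wrist_torque": the same for the moment, N m; "opening": opening from 0.0 (shut) to 1.0 (fully open).
Only numpy, scipy, OpenCV 4.12 (cv2) and the standard library are available. Lean on these libraries where they do the work, as an engineer would, in place of code of your own. Each camera call takes 0.05 s, during which the arm holds its last target.

## Working session

There is one attempt and no reset: what is moved stays moved. The work goes in short steps, Python scripts to look and compute and a tool call to move; the robot and the scene stay as the last step left them, time stands still between calls to the robot, and variables do not carry over. Pictures are saved under pics/ and viewed, and the job is handed in when it is done.

Besides the shell and the picture viewer there is one more tool, called after "Request:" as name(argument=value, ...) on one line, values as JSON. arm_command: Moves the arm, as the interface text tells. Its arguments: {"type":"object","properties":{"plan":{"type":"array","items":{"type":"number"}},"force":{"type":"number"}},"required":["plan"]}

```bash
mkdir -p pics
python3 - <<'E'
from cell import r
import cv2
for n in ("scene","top"):
    d=r.get_image(n); cv2.imwrite(f"pics/{n}0.png",d["pixels"][:,:,::-1]); print(n,d["mtx"].round(1).tolist(),d["cam_to_world"].round(3).tolist())
s=r.sense(); print({k:(v if not hasattr(v,'round') else v.round(3)) for k,v in s.items()})
E
```

```text
scene [[442.0, 0.0, 323.2], [0.0, 442.0, 203.7], [0.0, 0.0, 1.0]] [[0.452, 0.772, -0.448, 0.961], [0.892, -0.383, 0.24, -0.221], [0.014, -0.508, -0.861, 0.8], [0.0, 0.0, 0.0, 1.0]]
top [[408.1, 0.0, 316.4], [0.0, 408.1, 198.0], [0.0, 0.0, 1.0]] [[-0.019, -0.995, 0.103, 0.473], [-1.0, 0.021, 0.02, -0.004], [-0.022, -0.102, -0.995, 0.849], [0.0, 0.0, 0.0, 1.0]]
{'time': 0.1, 'qpos': array([-1.182,  0.354,  1.634,  0.   ,  1.155, -0.002]), 'qd': array([-0.   , -0.001, -0.001, -0.002,  0.001, -0.   ]), 'tau': array([-1.0000e-03, -5.9490e+01, -3.3493e+01,  7.0000e-02,  1.8000e-02,
       -0.0000e+00]), 'tcp_pos': array([ 0.238, -0.577,  0.214]), 'tcp_rot': array([ 0.981,  0.194, -0.   , -0.001]), 'force': array([-0.716,  0.155, -1.475]), 'wrist_torque': array([-0.019,  0.055,  0.011]), 'opening': 1.001800731972149}
```

```bash
sleep 1
```

```text
(no output)
```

View pics/scene0.png

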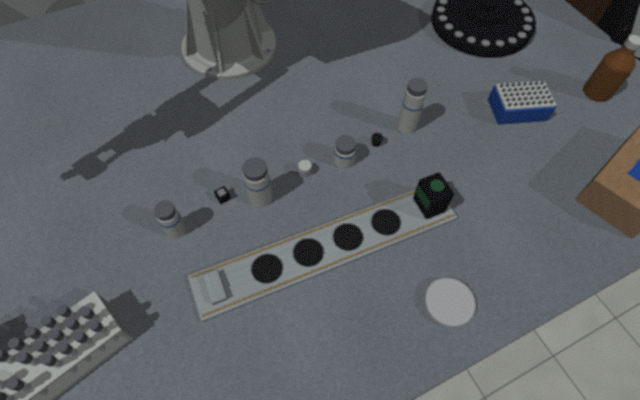

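View pics/top0.png

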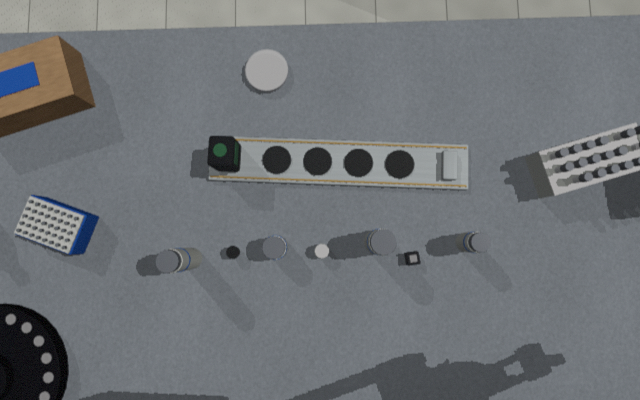

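The reader stands at the left (+y) end, at top (222,153), so 136→pad_d (277,159), 112→c (317,161), 88→b (358,163), 64→a (399,164). By height the bottles are 136 at (170,260), 64 at (274,247), 112 at (381,242) and 88 at (475,242). Small caps and blocks lie between them. I'll zoom in to measure.

```bash
cat > h.py <<'E'
import numpy as np, cv2
def ray(d,u,v,z):
    K=d["mtx"];T=d["cam_to_world"]; w=T[:3,:3]@np.linalg.inv(K)@[u,v,1]; o=T[:3,3]
    return o+w*(z-o[2])/w[2]
def proj(d,p):
    T=d["cam_to_world"]; c=T[:3,:3].T@(np.asarray(p)-T[:3,3]); q=d["mtx"]@c; return q[:2]/q[2]
E
python3 - <<'E'
from cell import r
from h import *
t=r.get_image("top"); s=r.get_image("scene")
import pickle; pickle.dump((t,s),open("im.pkl","wb"))
a=t["pixels"][225:285,140:300,::-1]; b=t["pixels"][225:285,340:500,::-1]
cv2.imwrite("pics/z1.png",cv2.resize(np.vstack([a,b]),None,fx=5,fy=5,interpolation=cv2.INTER_NEAREST))
# pads
g=cv2.cvtColor(t["pixels"],cv2.COLOR_RGB2GRAY)
def pads(d,x0,x1,y0,y1,n):
    g=cv2.cvtColor(d["pixels"],cv2.COLOR_RGB2GRAY); m=np.zeros_like(g); m[y0:y1,x0:x1]=(g[y0:y1,x0:x1]<60)*255
    cs,_=cv2.findContours(m,cv2.RETR_EXTERNAL,cv2.CHAIN_APPROX_NONE)
    for c in cs:
        if cv2.contourArea(c)>200:
            e=cv2.fitEllipse(c); print(n,np.round(e[0],1),np.round(e[1],1),ray(d,*e[0],0.015).round(4))
pads(t,258,425,140,185,"top"); pads(s,240,412,195,290,"scene")
# white/grey masks
print(g[255,165],g[247,274],g[242,381],g[225,300])
E
```

```text
top [399.  163.9] [26.2 27.4] [ 0.6266 -0.1595  0.015 ]
top [357.9 162.4] [26.4 27. ] [ 0.6317 -0.075   0.015 ]
top [317.  160.9] [26.4 26.6] [0.6367 0.0096 0.015 ]
top [276.2 159.5] [26.2 26.9] [0.6418 0.0944 0.015 ]
scene [266.6 268.2] [27.  29.7] [ 0.632  -0.1624  0.015 ]
scene [307.9 252. ] [26.2 28.5] [ 0.6368 -0.0779  0.015 ]
scene [347.6 236.5] [25.1 28.1] [0.6418 0.0068 0.015 ]
scene [385.6 221.7] [23.9 27.6] [0.6467 0.0913 0.015 ]
100 104 108 113
```

```bash
sleep 1
```

```text
(no output)
```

View pics/z1.png

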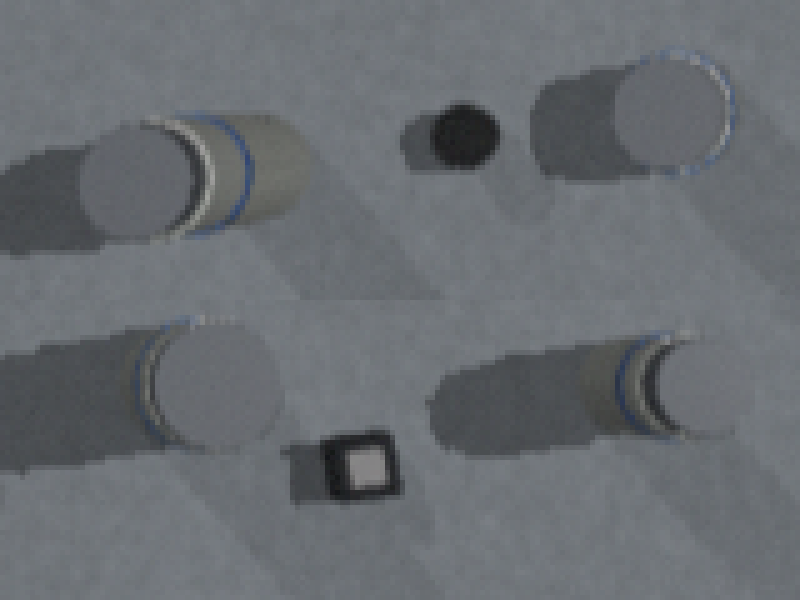

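Run:
```python
from h import *
import pickle; t,s=pickle.load(open("im.pkl","rb"))
H=dict(b136=(166.7,260.7,.136),b64=(273.3,246.9,.064),b112=(382.9,241.7,.112),b88=(480.5,242.1,.088))
for k,(u,v,h) in H.items():
    p=ray(t,u,v,h); print(k,p.round(4),proj(s,p).round(1))
p=s["pixels"][:,:,::-1]
c=[p[70:130,380:440],p[125:185,315:375],p[150:210,225:285],p[190:250,140:200]]
cv2.imwrite("pics/z2.png",cv2.resize(np.vstack([np.hstack(c[:2]),np.hstack(c[2:])]),None,fx=5,fy=5,interpolation=cv2.INTER_NEAREST))
```

```text
b136 [0.4426 0.273  0.136 ] [417.8  82.9]
b64 [0.462  0.0956 0.064 ] [345.5 140.9]
b112 [ 0.4683 -0.1072  0.112 ] [254.6 164.5]
b88 [ 0.464  -0.2894  0.088 ] [163.9 205.9]
```

```bash
sleep 1
```

```text
(no output)
```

View pics/z2.png

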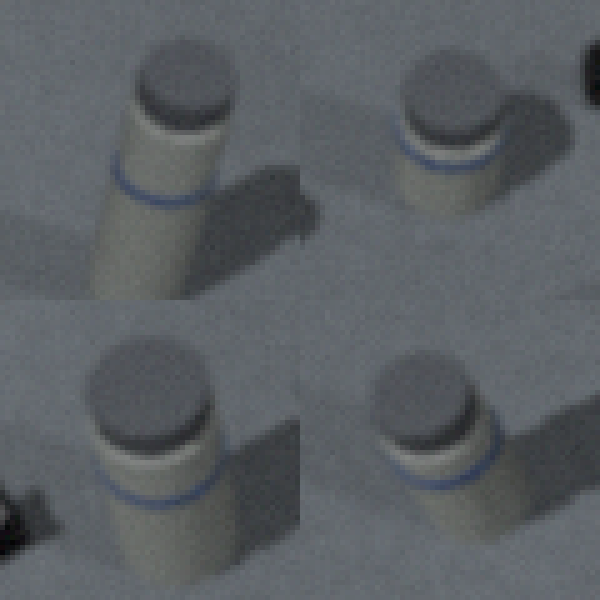

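Both views agree apart from a constant offset of about 5 mm, which matches on pads and bottles, so I'll use the mean of the two. First I turn the tool so the jaws open along world x, then move toward bottle_88.

Request:
arm_command(plan=[1,0,0,0,0,0,-0.1686,1,0,0,0,0,0,-0.1686,1,0,0,0,0,0,-0.1686,1,0,0,0,0,0,-0.1686,1,0,0,0,0,0,-0.1686,1,0,0,0,0,0,-0.1686,1,0,0,0,0,0,-0.1686,1,45,36,0,0,0,0,1,45,36,0,0,0,0,1,45,36,0,0,0,0,1,45,36,0,0,0,0,1,0,0,0,0,0,0], force=20)

```text
time: 1.7
tcp_pos: [0.3839, -0.3951, 0.2146]
tcp_rot: [0.706, 0.709, 0.0, -0.0]
force: [-0.6, -0.8, -0.5]
opening: 1.001
```

Request:
arm_command(plan=[1,35,28,0,0,0,0,1,35,28,0,0,0,0,1,34,26.6,0,0,0,0,1,0,0,0,0,0,0,1,0,0,0,0,0,0])

```text
time: 2.33
tcp_pos: [0.464, -0.2947, 0.2145]
tcp_rot: [0.707, 0.707, -0.0, -0.0]
force: [0.3, 0.5, -0.3]
opening: 1.001
```

Run:
```python
from cell import r
from h import *
s=r.sense(); print(s["tcp_pos"].round(4))
d=r.get_image("wrist"); cv2.imwrite("pics/w1.png",d["pixels"][:,:,::-1]); print(d["cam_to_world"].round(3).tolist())
print(proj(d,[.4665,-.291,.088]), proj(d,[.464,-.2894,.088]))
import pickle; pickle.dump(d,open("w1.pkl","wb"))
```

```text
[ 0.464  -0.2947  0.2145]
[[1.0, 0.0, 0.0, 0.465], [0.0, -0.972, -0.235, -0.229], [0.0, 0.235, -0.972, 0.383], [0.0, 0.0, 0.0, 1.0]]
[326.47433924 187.85864153] [323.74311945 186.14440828]
```

View pics/w1.png

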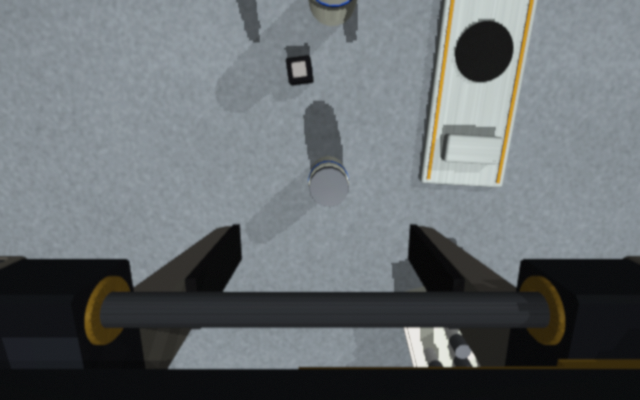

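The wrist view shows bottle_88's cap at (328,185), between the jaws in x, and pad_a at (484,51). I'll compute positions from this view.

Run:
```python
from h import *
import pickle; d=pickle.load(open("w1.pkl","rb"))
print(ray(d,328.5,185,.088).round(4))
g=cv2.cvtColor(d["pixels"],cv2.COLOR_RGB2GRAY); m=np.zeros_like(g); m[10:95,445:520]=(g[10:95,445:520]<60)*255
c=max(cv2.findContours(m,0,1)[0],key=cv2.contourArea); e=cv2.fitEllipse(c); print(e,ray(d,*e[0],.015).round(4))
cv2.imwrite("pics/z3.png",cv2.resize(d["pixels"][150:215,295:365,::-1],None,fx=8,fy=8,interpolation=0))
```

```text
[ 0.4683 -0.2883  0.088 ]
((483.57476806640625, 50.891883850097656), (53.71889114379883, 61.38567352294922), 33.06632614135742) [ 0.6298 -0.161   0.015 ]
```

View pics/z3.png

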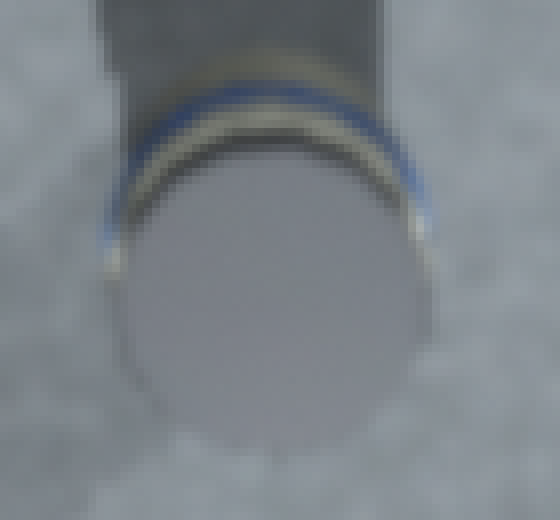

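Request:
arm_command(plan=[1,4,3,0,0,0,0,1,0,0,45,0,0,0,1,0,0,45,0,0,0,1,0,0,40,0,0,0,1,0,0,30,0,0,0,1,0,0,23,0,0,0,1,0,0,0,0,0,0,1,0,0,0,0,0,0])

```text
time: 3.38
tcp_pos: [0.4679, -0.2904, 0.0324]
tcp_rot: [0.707, 0.707, 0.0, 0.0]
force: [-0.3, 0.6, 0.1]
opening: 1.001
```

Request:
arm_command(plan=[0,0,0,0,0,0,0,0,0,0,0,0,0,0,0,0,0,0,0,0,0,0,0,0,0,0,0,0,0,0,0,0,0,0,0,0,0,0,0,0,0,0,0,0,0,0,0,0,0], force=20)

```text
time: 4.25
tcp_pos: [0.4676, -0.2898, 0.0316]
tcp_rot: [0.707, 0.707, 0.0, -0.0]
force: [-0.7, -0.4, 1.4]
opening: 0.43
```

Request:
arm_command(plan=[0,0,0,-30,0,0,0,0,0,0,-50,0,0,0,0,18,14,-20,0,0,0,0,33,25.5,0,0,0,0,0,33,25.5,0,0,0,0,0,33,25.5,0,0,0,0,0,33,25.5,0,0,0,0,0,33,25.5,0,0,0,0,0,20,16,0,0,0,0,0,10,9,0,0,0,0,0,0,0,0,0,0,0,0,0,0,0,0,0,0])

```text
time: 5.75
tcp_pos: [0.6333, -0.0777, 0.1315]
tcp_rot: [0.707, 0.707, -0.0, -0.0]
force: [-0.7, 0.4, -1.2]
opening: 0.431
```

Request:
arm_command(plan=[0,1,0.7,30,0,0,0,0,0,0,25,0,0,0,0,0,0,15,0,0,0,0,0,0,8,0,0,0,0,0,0,4,0,0,0,0,0,0,0,0,0,0,0,0,0,1.5,0,0,0,0,0,0,0,0,0,0])

```text
time: 6.75
tcp_pos: [0.6349, -0.0758, 0.0484]
tcp_rot: [0.707, 0.707, 0.0, 0.0]
force: [-0.2, -0.2, -2.3]
opening: 0.433
```

Run:
```python
from cell import r
from h import *
s=r.sense(); print(s["tcp_pos"].round(4),s["force"].round(2))
for n in("scene","top"):
    d=r.get_image(n); print(proj(d,[.634,-.0765,.06]))
    u,v=proj(d,[.634,-.0765,.06]).astype(int)
    cv2.imwrite(f"pics/p1{n}.png",cv2.resize(d["pixels"][v-60:v+60,u-60:u+60,::-1],None,fx=5,fy=5,interpolation=0))
```

```text
[ 0.6349 -0.0758  0.0484] [-0.22 -0.21 -2.26]
[307.55304775 240.37962899]
[360.45622579 156.89160277]
```

View pics/p1scene.png

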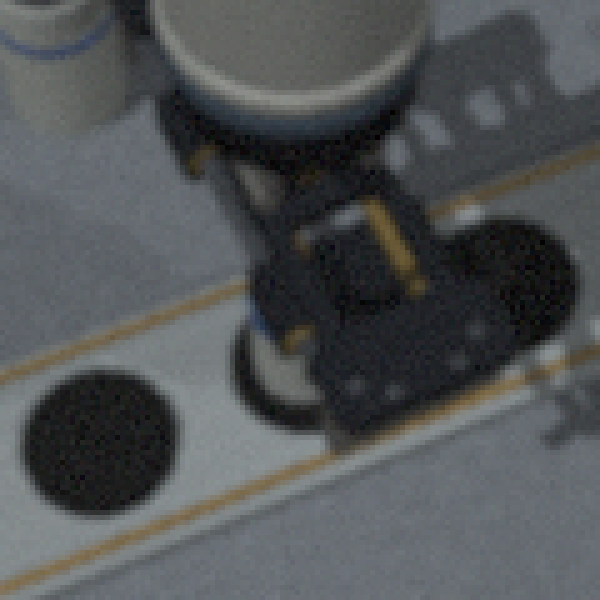

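The bottle hangs just above pad_b and looks well placed. The force still shows the full weight, so I'll ease down until it touches.

Request:
arm_command(plan=[0,0,0,1.5,0,0,0,0,0,0,0,0,0,0,0,0,0,0,0,0,0])

```text
time: 7.22
tcp_pos: [0.6349, -0.0758, 0.0466]
tcp_rot: [0.707, 0.707, 0.0, 0.0]
force: [-0.1, -0.6, 0.2]
opening: 0.427
```

Request:
arm_command(plan=[0.6,0,0,0,0,0,0,1,0,0,0,0,0,0,1,0,0,0,0,0,0,1,0,0,-30,0,0,0,1,0,0,-50,0,0,0,1,0,0,-55,0,0,0,1,-5,-20,-25,0,0,0,1,-7,-40,0,0,0,0,1,-7,-40,0,0,0,0,1,-7,-40,0,0,0,0,1,-7,-23,0,0,0,0,1,0,0,0,0,0,0])

```text
time: 8.72
tcp_pos: [0.4707, -0.1091, 0.2069]
tcp_rot: [0.707, 0.707, 0.0, 0.0]
force: [-0.0, 0.7, 1.4]
opening: 0.999
```

```bash
cat > look.py <<'E'
from cell import r
from h import *
import sys
n=sys.argv[1]
s=r.sense(); print(s["tcp_pos"].round(4),s["force"].round(2))
d=r.get_image("wrist"); cv2.imwrite(f"pics/{n}.png",d["pixels"][:,:,::-1])
import pickle; pickle.dump(d,open(n+".pkl","wb"))
E
python3 look.py w2
```

```text
[ 0.4707 -0.1091  0.2069] [-0.    0.66  1.44]
```

View pics/w2.png

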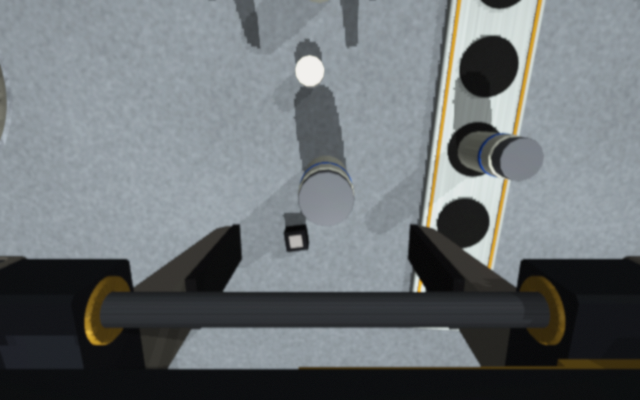

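Bottle_88 is standing on pad_b (cap at (520,158)); bottle_112's cap is at (326,196).

Run:
```python
from h import *
import pickle; d=pickle.load(open("w2.pkl","rb"))
print(ray(d,326.2,196.5,.112).round(4), ray(d,520,158,.103).round(4))
```

```text
[ 0.4728 -0.106   0.112 ] [ 0.6333 -0.0755  0.103 ]
```

Request:
arm_command(plan=[1,1.5,1,20,0,0,0,1,0,0,40,0,0,0,1,0,0,40,0,0,0,1,0,0,35,0,0,0,1,0,0,20,0,0,0,1,0,0,0,0,0,0,0,0,0,0,0,0,0,0,0,0,0,0,0,0,0,0,0,0,0,0,0,0,0,0,0,0,0,0,0,0,0,0,0,0,0,0,0,0,0,0,0,0])

```text
time: 10.28
tcp_pos: [0.4729, -0.1074, 0.0518]
tcp_rot: [0.707, 0.707, 0.0, 0.0]
force: [-1.9, 0.7, 4.4]
opening: 0.536
```

Request:
arm_command(plan=[0,0,0,-30,0,0,0,0,0,0,-50,0,0,0,0,10,14,-40,0,0,0,0,21,30,0,0,0,0,0,22,32,0,0,0,0,0,22,32,0,0,0,0,0,22,32,0,0,0,0,0,12,17,0,0,0,0,0,6,9,0,0,0,0,0,0,0,0,0,0,0,0,0,0,20,0,0,0,0,0,0,20,0,0,0])

```text
time: 11.78
tcp_pos: [0.6378, 0.0071, 0.13]
tcp_rot: [0.707, 0.707, -0.0, -0.0]
force: [-1.1, -0.3, -1.3]
opening: 0.541
```

Request:
arm_command(plan=[0,0.5,0.5,25,0,0,0,0,0,0,20,0,0,0,0,0,0,10,0,0,0,0,0,0,6,0,0,0,0,0,0,1.5,0,0,0,0,0,0,0,0,0,0,0,0,0,0,0,0,0])

```text
time: 12.65
tcp_pos: [0.6397, 0.0082, 0.0697]
tcp_rot: [0.707, 0.707, 0.0, 0.0]
force: [-0.3, -0.0, -0.8]
opening: 0.54
```

Request:
arm_command(plan=[0,0,0,1.5,0,0,0,0,0,0,0,0,0,0,0,0,0,1,0,0,0,0,0,0,0,0,0,0,0,0,0,0,0,0,0])

```text
time: 13.28
tcp_pos: [0.6394, 0.0082, 0.0669]
tcp_rot: [0.707, 0.707, 0.0, 0.0]
force: [-2.3, 0.8, 3.6]
opening: 0.542
```

Request:
arm_command(plan=[0.7,0,0,0,0,0,0,1,0,0,0,0,0,0,1,0,0,0,0,0,0,1,0,0,-30,0,0,0,1,0,0,-50,0,0,0,1,0,0,-50,0,0,0,1,12,-24,-10,0,0,0,1,20,-41,0,0,0,0,1,20,-41,0,0,0,0,1,20,-41,0,0,0,0,1,14,-27.5,0,0,0,0,1,0,0,0,0,0,0])

```text
time: 14.78
tcp_pos: [0.4633, 0.0947, 0.2068]
tcp_rot: [0.706, 0.708, -0.0, -0.0]
force: [1.6, 0.6, 0.6]
opening: 0.998
```

```bash
python3 look.py w3
```

```text
[0.4633 0.0947 0.2068] [1.62 0.62 0.6 ]
```

View pics/w3.png

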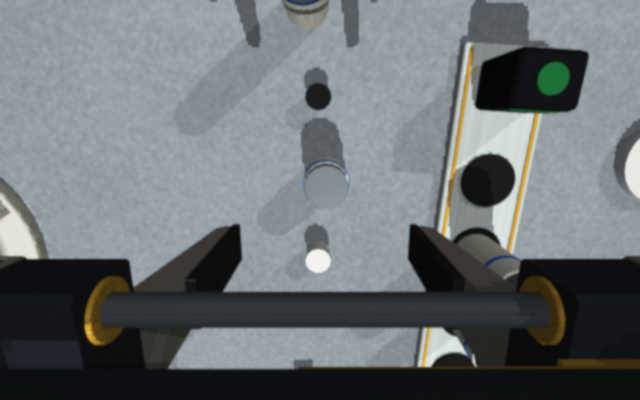

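Bottle_64's cap is at (326,186), and the small white cap at (318,261) is clear of the fingers. The reader, with its green window, stands past the empty pad_d at (488,180).

Run:
```python
from h import *
import pickle; d=pickle.load(open("w3.pkl","rb"))
print(ray(d,326.3,186.5,.064).round(4), ray(d,488,180.5,.015).round(4),ray(d,318,261,.02).round(4))
```

```text
[0.4657 0.0965 0.064 ] [0.6459 0.0935 0.015 ] [ 0.4566 -0.001   0.02  ]
```

Request:
arm_command(plan=[1,0.5,1.5,30,0,0,0,1,0,0,45,0,0,0,1,0,0,45,0,0,0,1,0,0,40,0,0,0,1,0,0,22,0,0,0,1,0,0,10,0,0,0,1,0,0,0,0,0,0,0,0,0,0,0,0,0,0,0,0,0,0,0,0,0,0,0,0,0,0,0,0,0,0,0,0,0,0,0,0,0,0,0,0,0])

```text
time: 16.32
tcp_pos: [0.4661, 0.0947, 0.0147]
tcp_rot: [0.707, 0.707, -0.0, -0.0]
force: [-1.0, -0.6, 3.2]
opening: 0.504
```

Request:
arm_command(plan=[0,0,0,0,0,0,0,0,0,0,0,0,0,0])

```text
time: 16.58
tcp_pos: [0.4661, 0.0947, 0.0147]
tcp_rot: [0.707, 0.707, -0.0, -0.0]
force: [-1.7, 0.0, 5.4]
opening: 0.502
```

Request:
arm_command(plan=[0,0,0,-30,0,0,0,0,0,0,-50,0,0,0,0,0,0,-50,0,0,0,0,-18,11,-20,0,0,0,0,-36,23,0,0,0,0,0,-38,24.5,0,0,0,0,0,-38,24.5,0,0,0,0,0,-38,24.5,0,0,0,0,0,-38,24.5,0,0,0,0,0,-32,20,0,0,0,0,0,-17.5,11.5,0,0,0,0,0,0,0,0,0,0,0])

```text
time: 18.08
tcp_pos: [0.6299, -0.1614, 0.1641]
tcp_rot: [0.707, 0.707, -0.0, -0.0]
force: [-0.1, 0.8, -1.1]
opening: 0.509
```

Request:
arm_command(plan=[0,0,-0.5,30,0,0,0,0,0,0,35,0,0,0,0,0,0,30,0,0,0,0,0,0,20,0,0,0,0,0,0,12,0,0,0,0,0,0,5,0,0,0,0,0,0,1,0,0,0,0,0,0,0,0,0,0,0,0,0,0,0,0,0])

```text
time: 19.2
tcp_pos: [0.6297, -0.161, 0.0323]
tcp_rot: [0.707, 0.707, 0.0, 0.0]
force: [-0.7, 0.7, -0.2]
opening: 0.508
```

Request:
arm_command(plan=[0,0,0,1.5,0,0,0,0,0,0,0,0,0,0,0,0,0,1,0,0,0,0,0,0,0,0,0,0,0,0,0,0,0,0,0])

```text
time: 19.82
tcp_pos: [0.6294, -0.1608, 0.0298]
tcp_rot: [0.707, 0.707, 0.0, 0.0]
force: [-1.9, 0.6, 5.7]
opening: 0.504
```

Request:
arm_command(plan=[0.65,0,0,0,0,0,0,1,0,0,0,0,0,0,1,0,0,0,0,0,0,1,0,0,-30,0,0,0,1,0,0,-50,0,0,0,1,0,0,-50,0,0,0,1,0,0,-50,0,0,0,1,20,-8,-10,0,0,0,1,40,-17,0,0,0,0,1,40,-17,0,0,0,0,1,40,-17,0,0,0,0,1,40,-17,0,0,0,0])

```text
time: 21.32
tcp_pos: [0.5515, 0.0208, 0.2179]
tcp_rot: [0.707, 0.707, -0.001, -0.001]
force: [0.6, 0.0, 0.5]
opening: 1.0
```

Request:
arm_command(plan=[1,40,-17,0,0,0,0,1,40,-17,0,0,0,0,1,40,-17,0,0,0,0,1,40,-17,0,0,0,0,1,40,-17,0,0,0,0,1,32,-14,0,0,0,0,1,20,-9,0,0,0,0,1,0,0,0,0,0,0,1,0,0,0,0,0,0])

```text
time: 22.45
tcp_pos: [0.4447, 0.2707, 0.2184]
tcp_rot: [0.707, 0.707, -0.001, -0.0]
force: [-0.8, -0.2, -0.3]
opening: 1.0
```

```bash
python3 look.py w4
```

```text
[0.4447 0.2707 0.2184] [-0.75 -0.17 -0.26]
```

View pics/w4.png

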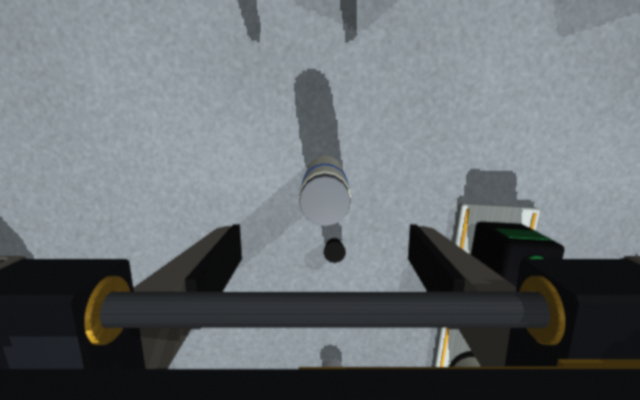

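Bottle_136's cap is at (325,200), centred between the jaws.

Run:
```python
from h import *
import pickle; d=pickle.load(open("w4.pkl","rb"))
print(ray(d,325.3,200,.136).round(4))
```

```text
[0.4459 0.2738 0.136 ]
```

Request:
arm_command(plan=[1,2,1,20,0,0,0,1,0,0,40,0,0,0,1,0,0,40,0,0,0,1,0,0,30,0,0,0,1,0,0,17,0,0,0,1,0,0,0,0,0,0,0,0,0,0,0,0,0,0,0,0,0,0,0,0,0,0,0,0,0,0,0,0,0,0,0,0,0,0,0,0,0,0,0,0,0,0,0,0,0,0,0,0])

```text
time: 24.0
tcp_pos: [0.4462, 0.2732, 0.0722]
tcp_rot: [0.707, 0.707, 0.0, -0.0]
force: [-0.5, 0.2, 1.6]
opening: 0.478
```

Request:
arm_command(plan=[0,0,0,0,0,0,0,0,0,0,0,0,0,0])

```text
time: 24.25
tcp_pos: [0.4462, 0.2732, 0.0721]
tcp_rot: [0.707, 0.707, 0.0, -0.0]
force: [-0.9, -0.6, 1.8]
opening: 0.474
```

Request:
arm_command(plan=[0,0,0,-30,0,0,0,0,0,0,-50,0,0,0,0,0,0,-50,0,0,0,0,-15,16,0,0,0,0,0,-27,30,0,0,0,0,0,-30,33,0,0,0,0,0,-30,33,0,0,0,0,0,-30,33,0,0,0,0,0,-25,28,0,0,0,0,0,-15,17,0,0,0,0,0,-8,8,0,0,0,0,0,0,0,0,0,0,0])

```text
time: 25.75
tcp_pos: [0.6439, 0.0933, 0.2018]
tcp_rot: [0.707, 0.707, -0.0, -0.0]
force: [0.4, -0.1, -2.7]
opening: 0.477
```

Request:
arm_command(plan=[0,0,0.5,30,0,0,0,0,0,0,30,0,0,0,0,0,0,25,0,0,0,0,0,0,15,0,0,0,0,0,0,8,0,0,0,0,0,0,4,0,0,0,0,0,0,1,0,0,0,0,0,0,0,0,0,0,0,0,0,1,0,0,0,0,0,0,0,0,0,0])

```text
time: 27.0
tcp_pos: [0.6448, 0.0932, 0.0882]
tcp_rot: [0.707, 0.707, 0.0, 0.0]
force: [-1.1, 0.3, -3.0]
opening: 0.475
```

Request:
arm_command(plan=[0,0,0,1.5,0,0,0,0,0,0,0,0,0,0,0,0,0,0,0,0,0])

```text
time: 27.38
tcp_pos: [0.645, 0.0932, 0.0872]
tcp_rot: [0.707, 0.707, 0.0, 0.0]
force: [-2.4, 0.6, 6.3]
opening: 0.476
```

In contact. I'll release it, rise and back off, then check.

Request:
arm_command(plan=[0.6,0,0,0,0,0,0,1,0,0,0,0,0,0,1,0,0,0,0,0,0,1,0,0,-30,0,0,0,1,0,0,-50,0,0,0,1,0,0,-50,0,0,0,1,0,0,-20,0,0,0,1,0,-40,0,0,0,0,1,0,-50,0,0,0,0,1,0,-50,0,0,0,0,1,0,-50,0,0,0,0,1,0,-50,0,0,0,0])

```text
time: 28.88
tcp_pos: [0.4025, 0.0929, 0.2355]
tcp_rot: [0.707, 0.707, -0.001, -0.0]
force: [0.2, 1.3, 0.5]
opening: 1.005
```

Run:
```python
from cell import r
from h import *
import pickle
t=r.get_image("top"); s=r.get_image("scene"); pickle.dump((t,s),open("f.pkl","wb"))
a=np.vstack([t["pixels"][110:210,200:460],s["pixels"][150:290,220:480]])
cv2.imwrite("pics/f1.png",cv2.resize(a[:,:,::-1],None,fx=2.5,fy=2.5,interpolation=cv2.INTER_CUBIC))
print(r.sense()["tcp_pos"].round(3))
tp=dict(d=(.6418,.0944),c=(.6367,.0096),b=(.6317,-.075),a=(.6266,-.1595)); sp=dict(d=(.6467,.0913),c=(.6418,.0068),b=(.6368,-.0779),a=(.632,-.1624))
for k,h in dict(d=.136,c=.112,b=.088,a=.064).items():
    u=proj(t,[*tp[k],.015+h]);v=proj(s,[*sp[k],.015+h]); print(k,u.round(1),((u-[200,110])*2.5).round(),v.round(1),((v-[220,50])*2.5).round())
```

```text
[0.4   0.093 0.235]
d [266.9 144.2] [167.  86.] [396.1 185. ] [440. 338.]
c [315.7 149. ] [289.  97.] [351.5 208.3] [329. 396.]
b [361.7 153.4] [404. 109.] [307.1 231.3] [218. 453.]
a [405.  157.7] [513. 119.] [263.2 254.3] [108. 511.]
```

View pics/f1.png

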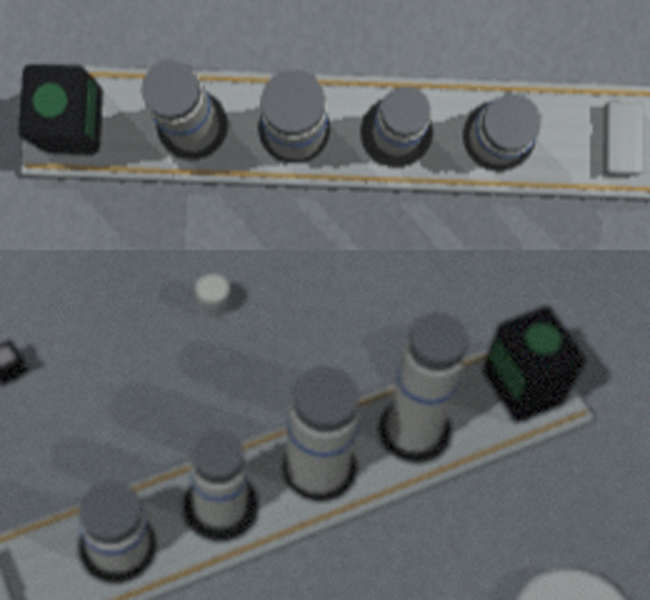

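All four stand in order. The measured cap centres are within about 5 mm of where caps on centred bottles should appear. The arm is clear of everything.

```bash
python3 -c "
from cell import r
print(r.sense()['qd'].round(3)); print(r.hand_in())"
```

```text
[-0.01   0.058 -0.098 -0.006 -0.034 -0.015]
the job is handed in; nothing more can be done
None
```

I put all four bottles on their pads in height order and handed the job in at about 29 s of the 118 s allowed. The reader is at the left (+y) end, so from it the order is 136 mm on pad_d, 112 mm on pad_c, 88 mm on pad_b and 64 mm on pad_a.

- **Handling:** Each bottle was picked up from above and lowered until the wrist force showed contact before I let go. None was tipped.
- **Last check:** In the final top and scene pictures, all four stand upright inside their pads. Read off by eye, their cap centres are at most about 5 mm from where a centred bottle's cap should be. Bottle_136 is furthest out in the top view, but the scene view has it within about 1 mm. The limit is 12 mm.
- **Camera disagreement:** The two fixed cameras differ by a constant 5 mm in x and 3 mm in y. I worked from their mean, and the wrist camera agreed with it to within about 3 mm.
- **Arm at hand-in:** It was clear of everything and still settling, with joint speeds below 0.1 rad/s.

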